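# Load a green mortar prism into the specimen bench

### The arm

A 6-joint arm with a two-finger parallel gripper is mounted at the origin on the work surface. World frame = base frame: x ahead of the robot, y to its left, z up, the work surface at z = 0. Lengths are in m, angles in rad, forces in N, time in s.
With the tool pointing down it reaches from about 0.375 to 0.9 m from the base axis. Payload 3.1 kg.
Tool frame: the origin (TCP) lies on the centre line of the jaws, within the pads' length; the fingertips stand 11 mm ahead of it and the grasp point (between the pads) lies 8 mm behind it; x points along the fingers, y is the direction in which the jaws open and shut, and the axes are right-handed (so a half turn about x gives the same grasp; the last joint's range is limited). The gripper opens to 87 mm and grips with 3 to 60 N. Pads are 19 mm wide; open, the fingers measure 117 mm over their backs; the gripper's body (75 mm by 190 mm) begins 51 mm behind the grasp point.
Start: joints at [-1.46, 0.527, 1.433, -0, 1.181, -0.178], TCP at [0.179, -0.599, 0.234] pointing down, gripper open.
Joint ranges: [-3.08, 3.08], [-0.75, 2.2], [0.22, 2.44], [-1.43, 4.57], [0, 2.65], [-2.85, 2.85]. Speed limits (rad/s): [2.79, 2.79, 3.14, 3.14, 3.14, 3.14].

### API

Orientations are given as a unit quaternion [x, y, z, w].
In Python, from rig import robot, camera, camera_info gives the robot as it stands.
- The arm moves only by the shell command python3 -m inch 'ROWS' [FORCE]. ROWS is JSON, a list that holds one entry, the list of rows, each a list of 5 numbers: the shift along the tool's x, y, z in cm, then the turn about the tool's x in rad, then the opening, from 0 (shut) to 1 (fully open). A call has 1 to 8 rows; each row shifts and turns the pose as measured when the row begins, along the tool's axes as they then stand; what a row does not reach is not made up. A row lasts 1/12 s, in which the tool goes at most 41.7 mm and 7.16 degrees, less where a joint would pass 70% of its speed; a pose out of reach is approached as far as the arm can. A call with a gripper value outside its range is refused whole. The fingers move at their own pace and stop on an object; FORCE is the grip in N (left out, the last holds). Time passes only in rows, so rows that do not move let the fingers close. It gives the time, the measured TCP pose, the force and the opening at its end, in the units of the state.
- robot.get_obs(): the state, without advancing time (a new reading comes with each control period).
- camera(name): name is "scene" or "side" or "wrist"; returns the picture (480x640x3 uint8, red, green, blue); there is no depth.
- camera_info(name): a dict with "camera_matrix" (3x3 intrinsics, pixels), "rvec" (rotation vector, rad) and "tvec" (3), from world to camera coordinates, as OpenCV has them. Camera axes: x right, y down, z forward; pixel columns grow to the right and rows downward; lengths in m; the calibration is good to about 2 mm. A picture is of the moment at which its call begins: read the wrist's pose just before it. camera_info takes no time and is no camera call; for the wrist camera it gives the pose at the moment of the call.
- robot.hand_in(): hands the job in, once; it reports no verdict.
The state is a dict: "time": time; "q": joint angles; "joint_velocities": joint speeds; "joint_torque": joint torques, N m; "position": TCP position; "tool_rot": TCP orientation; "ft_force": force on the tool from outside, world axes, zero at the start; "moment": the same for the moment, N m; "grip_width": finger opening in m.
Only numpy, scipy, OpenCV 4.12 (cv2) and the standard library are available. Lean on these libraries where they do the work, as an engineer would, in place of code of your own. Each camera call takes 0.05 s, during which the arm holds its last target. There are 200 camera calls.

### The job

Draw the bench's sliding carriage fully back to its stop, then take the broken half prism off the bed and put it in the steel discard tray. Then pick up the whole mortar prism from the plywood board and lay it flat along the middle of the bed, let go, and slide the carriage up until the prism sits snugly between the carriage and the fixed head, touching both (within about 3 mm in all). The whole prism is freshly demoulded and weak: grip it with no more than about 40 N of finger force, set it down without dropping it and close the carriage on it gently (no more than about 20 N), and leave everything else on the table undisturbed.

Things in the scene. Friction and masses are not known exactly. Their poses are not given: they have to be found in the camera images.
- bench: Steel bench fixed to the table; base plate 120 (x) x 330 (y) x 15 mm; origin: centre of its underside. y points from the carriage to the fixed head. Along the middle (x = 0) runs the bed, a rail 36 mm wide, flat top at z = 45 mm, free on both sides. Fixed head: aluminium block 80 mm wide, 100 mm tall, its flat face at y = +125 mm. Low stop behind the carriage, 55 mm tall.
- carriage (a joint): Aluminium carriage sliding along the bench's y, friction 4 N; block 90 (x) x 50 (y) mm, top 90 mm above the table. Value in m: 0 = fully back at the stop, growing towards the head to 0.10. Its flat face is at bench y = -75 mm + value: the gap to the head is 200 mm - value, at the start too small for the whole prism.
- carriage_knob (a point): Grip point in the upright steel knob on top of the carriage: cylinder 30 mm in diameter, standing from 90 to 140 mm above the table; the point is on its axis, 115 mm above the table and 25 mm behind the carriage's flat face.
- prism: The whole mortar prism, grey, square bar 40 (x) x 160 (y) x 40 (z) mm, about 0.55 kg; origin at the centre of its underside. At the start it lies on the plywood board, roughly along the board's y. Fragile: a grip over 55 N (each finger) or contact forces adding up to over 70 N spoil it.
- half: Broken half of a tested prism, grey, 40 (x) x 82 (y) x 40 (z) mm plus up to 8 mm of rough broken end at +y, about 0.28 kg; origin at the centre of its underside. At the start it lies on the bed between the carriage and the head, along the bench's y.
- tray: Steel open tray fixed to the table, 180 (x) x 220 (y) x 55 mm high, walls and floor 5 mm thick, empty; origin at the centre of its underside.
- board: Plywood board fixed to the table, 180 (x) x 220 (y) x 10 mm thick; origin at the centre of its underside. The whole prism lies on it about 35 mm to its +x side, the other half prism about 55 mm to its -x side.
- spare_half: Another broken half prism, 40 (x) x 78 (y) x 40 (z) mm, that stays on the board; origin at the centre of its underside. Leave it alone.
- scraper: Flat scraper 200 mm long lying in front of the bench, along its own x. Leave it alone.
- wrench: Steel wrench 170 mm long lying nearer the robot, along its own x. Leave it alone.
- brush: Brush 190 mm long lying at the right of the bench, along its own x. Leave it alone.
- oil: White mould-oil bottle, 60 mm diameter, 150 mm tall, beyond the bench; origin at the centre of its underside. Leave it alone.
- tamper: Grey plastic tamper block 50 x 50 x 110 mm tall at the left of the bench; origin at the centre of its underside. Leave it alone.

How it is judged:
By the outcome, as a careful person would: the job done as asked, in the order asked, and still so for the second after the job is handed in, with the robot touching nothing.
It also fails if it takes over 72 s, if anything falls off the work surface, if the arm or the gripper's body presses on something with over 40 N, if the wrist force passes 120 N, or if a joint passes its speed limit or range.

## Working session

There is one attempt and no reset: what is moved stays moved. The work goes in short steps, Python scripts to look and compute and a shell command to move; the robot and the scene stay as the last step left them, time stands still between calls to the robot, and variables do not carry over. Pictures are saved under pics/ and viewed, about 8 in all and at most 12, crops included, and the job is handed in when it is done.

```bash
ls; mkdir -p pics; python3 - <<'E'
from rig import robot,camera,camera_info
import cv2
for n in("scene","side"):
    cv2.imwrite(f"pics/{n}0.png",camera(n)[:,:,::-1]); print(n,camera_info(n))
print(robot.get_obs())
E
```

```text
pics
scene {'camera_matrix': array([[583.0400702 ,   0.        , 320.0015353 ],
       [  0.        , 583.0400702 , 243.18150595],
       [  0.        ,   0.        ,   1.        ]]), 'rvec': array([ 2.21215098,  1.32055844, -0.4231096 ]), 'tvec': array([-0.25704249, -0.34405157,  1.79950451])}
side {'camera_matrix': array([[508.47600529,   0.        , 322.50274207],
       [  0.        , 508.47600529, 241.28250329],
       [  0.        ,   0.        ,   1.        ]]), 'rvec': array([ 0.45184802, -2.61135136,  1.41110011]), 'tvec': array([0.53265797, 0.2058248 , 0.99373977])}
{'time': 0.1, 'q': array([-1.45949738e+00,  5.28370293e-01,  1.43380358e+00,  1.22393206e-06,
        1.18141887e+00, -1.78514317e-01]), 'joint_velocities': array([ 0.00011106, -0.00193982, -0.00175221, -0.00034286,  0.00094908,
       -0.00032597]), 'joint_torque': array([ 2.80518807e-04, -4.40984344e+01, -1.77150142e+01,  6.35021925e-02,
        5.33564086e-02, -3.92735990e-05]), 'position': array([ 0.17855385, -0.59826383,  0.23266192]), 'tool_rot': array([ 0.69971971,  0.10281276, -0.69967139,  0.10139931]), 'ft_force': array([ 0.11512498, -0.26623898,  0.12838064]), 'moment': array([0.08060527, 0.05365927, 0.0332998 ]), 'grip_width': 0.08685015470234457}
```

View pics/scene0.png

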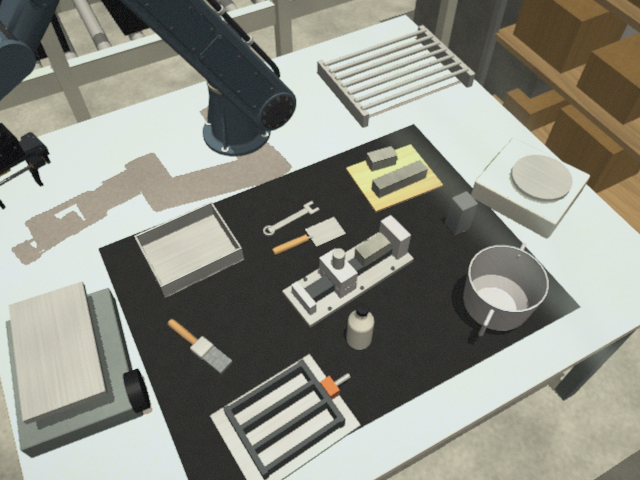

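View pics/side0.png

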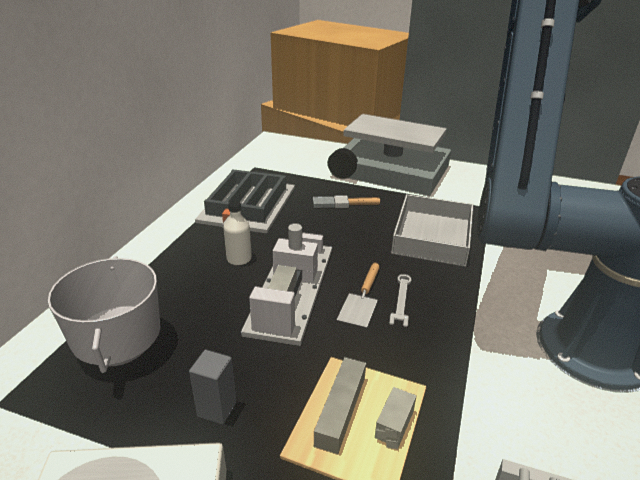

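```bash
python3 - <<'E'
import cv2
def crop(f,x,y,w,h,s,o):
    im=cv2.imread(f)[y:y+h,x:x+w]; im=cv2.resize(im,None,fx=s,fy=s,interpolation=cv2.INTER_CUBIC)
    for u in range(-(-x//20)*20,x+w,20):
        cv2.line(im,((u-x)*s,0),((u-x)*s,6),(0,0,255),1); cv2.putText(im,str(u),((u-x)*s+2,16),0,.4,(0,255,255),1)
    for v in range(-(-y//20)*20,y+h,20):
        cv2.line(im,(0,(v-y)*s),(6,(v-y)*s),(0,0,255),1); cv2.putText(im,str(v),(8,(v-y)*s+4),0,.4,(0,255,255),1)
    cv2.imwrite(o,im)
crop("pics/scene0.png",275,135,175,195-5,3,"pics/sc.png")
crop("pics/side0.png",235,215,200,250,2,"pics/x.png")
a=cv2.imread("pics/sc.png")
crop("pics/scene0.png",280,210,135,115,5,"pics/c1.png")
crop("pics/side0.png",235,218,100,130,4,"pics/c2.png")
crop("pics/side0.png",275,350,160,110,5,"pics/c3.png")
E
```

```text
(no output)
```

View pics/c1.png

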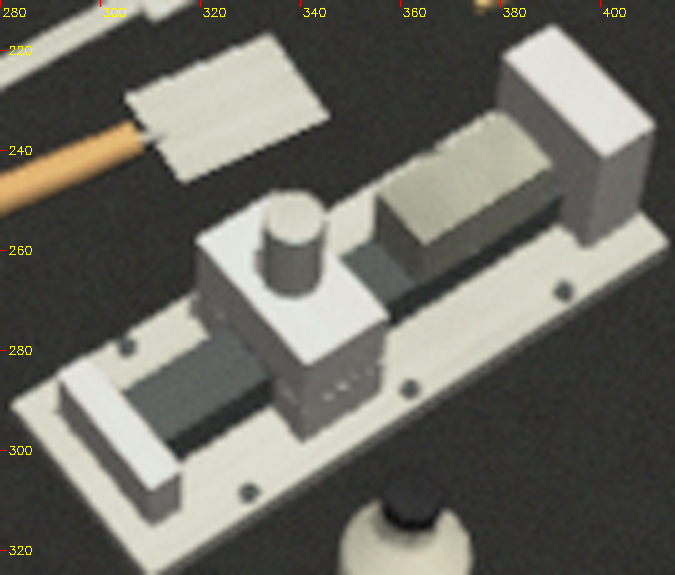

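View pics/c3.png

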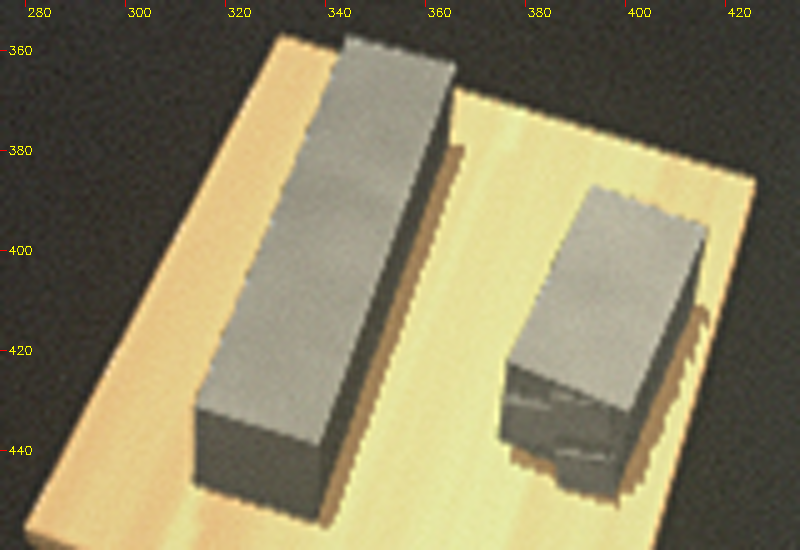

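View pics/c2.png

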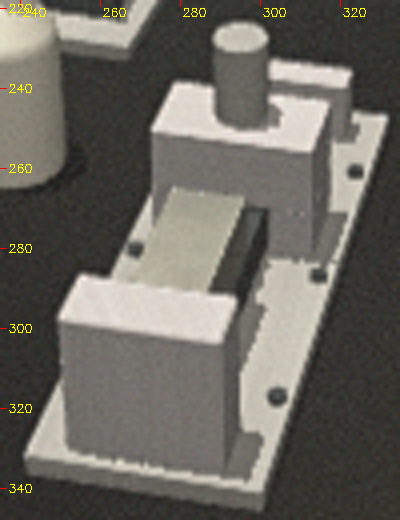

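```bash
cat > fit.py <<'E'
import numpy as np,cv2
from scipy.optimize import least_squares
from rig import camera_info
CI={n:camera_info(n) for n in("scene","side")}
def proj(n,P): c=CI[n]; return cv2.projectPoints(np.array(P,float),c['rvec'],c['tvec'],c['camera_matrix'],None)[0][:,0]
def unproj(n,uv,z):
    c=CI[n];R=cv2.Rodrigues(c['rvec'])[0];o=-R.T@c['tvec'];d=R.T@np.linalg.solve(c['camera_matrix'],[uv[0],uv[1],1.]);return o+d*(z-o[2])/d[2]
def W(p,L):
    c,s=np.cos(p[2]),np.sin(p[2]);L=np.array(L,float)/1000
    return np.c_[p[0]+c*L[:,0]-s*L[:,1],p[1]+s*L[:,0]+c*L[:,1],L[:,2]]
E
python3 - <<'E'
from fit import *
A=lambda x0,y0,s,u,v:((u+.5)/s-.5+x0,(v+.5)/s-.5+y0)
c1=lambda u,v:("scene",A(280,210,5,u,v));c2=lambda u,v:("side",A(235,218,4,u,v));c3=lambda u,v:("side",A(275,350,5,u,v))
# unknowns: x,y,yaw,face,hx,hy(carr end),hyaw,headback
obs=[(c1(12,405),lambda p:(-60,-165,15)),(c1(152,572),lambda p:(60,-165,15)),(c1(668,242),lambda p:(60,165,15)),
(c1(503,58),lambda p:(-40,125,100)),(c1(605,157),lambda p:(40,125,100)),(c1(553,27),lambda p:(-40,p[4]*1e3,100)),(c1(654,125),lambda p:(40,p[4]*1e3,100)),
(c1(295,217),lambda p:(0,p[3]*1e3-25,140)),(c1(388,317),lambda p:(45,p[3]*1e3,90)),(c1(305,362),lambda p:(45,p[3]*1e3-50,90)),(c1(198,240),lambda p:(-45,p[3]*1e3-50,90)),
(c2(25,457),lambda p:(60,165,15)),(c2(262,492),lambda p:(-60,165,15)),(c2(388,117),lambda p:(-60,-165,15)),
(c2(82,275),lambda p:(40,125,100)),(c2(237,297),lambda p:(-40,125,100)),(c2(222,343),lambda p:(-40,p[4]*1e3,100)),(c2(60,318),lambda p:(40,p[4]*1e3,100)),
(c2(152,130),lambda p:(45,p[3]*1e3,90)),(c2(315,152),lambda p:(-45,p[3]*1e3,90)),(c2(330,98),lambda p:(-45,p[3]*1e3-50,90)),(c2(175,82),lambda p:(45,p[3]*1e3-50,90)),(c2(241,36),lambda p:(0,p[3]*1e3-25,140))]
def solve(obs,p0):
    f=lambda p:np.concatenate([proj(n,W(p,[l(p)]))[0]-uv for (n,uv),l in obs])
    r=least_squares(f,p0,loss='soft_l1');print(r.x.round(4),np.abs(r.fun).reshape(-1,2).max(1).round(1));return r.x
b=solve(obs,[.6,.0,.1,-.03,.16]);
solve([(c1(378,190),lambda p:(-20,-41,85)),(c1(427,243),lambda p:(20,-41,85)),(c1(551,162),lambda p:(20,p[3]*1e3,85)),(c1(497,113),lambda p:(-20,p[3]*1e3,85)),(c2(172,187),lambda p:(20,-41,85)),(c2(246,196),lambda p:(-20,-41,85))],[b[0],b[1],b[2],.041])
pr=[(346,37,20,-80,50),(455,64,-20,-80,50),(320,443,-20,80,50),(196,405,20,80,50),(194,484,20,80,10),(322,525,-20,80,10)]
solve([(c3(u,v),lambda p,l=(x,y,z):l) for u,v,x,y,z in pr],[.5,.3,.1])
solve([(c3(u,v),lambda p,l=(x,y,10):l) for u,v,x,y in[(280,35,90,-110),(755,180,-90,-110),(25,530,90,110)]],[.5,.3,.1])
sp=[(600,186,20,-39,50),(707,230,-20,-39,50),(627,410,-20,39,50),(510,360,20,39,50)]
solve([(c3(u,v),lambda p,l=(x,y,z):l) for u,v,x,y,z in sp],[.4,.3,.1])
for uv in[(137,243),(211,206),(243,246),(166,290)]:print('tray',unproj("scene",uv,.055).round(3))
for uv in[(400,197),(473,207),(468,265),(393,248)]:print('trayS',unproj("side",uv,.055).round(3))
from rig import robot
from scipy.spatial.transform import Rotation as R
print(R.from_quat(robot.get_obs()['tool_rot']).as_matrix().round(3),b)
E
```

```text
[ 0.6218  0.0415  0.1338 -0.0134  0.158 ] [0.9 0.6 0.9 1.4 0.4 1.2 0.7 0.4 1.  0.5 0.6 1.  0.4 0.6 0.9 1.1 0.9 0.9
 0.6 0.6 0.7 0.9 0.3]
[0.6133 0.1103 0.154  0.0377] [0.3 0.3 0.2 0.2 0.2 0.1]
[0.4214 0.3204 0.0107] [0.6 0.3 0.6 0.1 0.5 0.8]
[ 0.3898  0.3257 -0.0394] [0.4 0.7 0.2]
[ 0.331   0.3173 -0.1479] [0.7 1.2 0.6 0.8]
tray [ 0.307 -0.403  0.055]
tray [ 0.283 -0.191  0.055]
tray [ 0.444 -0.169  0.055]
tray [ 0.475 -0.386  0.055]
trayS [ 0.469 -0.365  0.055]
trayS [ 0.277 -0.38   0.055]
trayS [ 0.264 -0.109  0.055]
trayS [ 0.433 -0.116  0.055]
[[-0.     0.286 -0.958]
 [ 0.002 -0.958 -0.286]
 [-1.    -0.002 -0.   ]] [ 0.62178923  0.04154366  0.13384816 -0.01342177  0.15802432]
```

```bash
cat > to.py <<'E'
# usage: to.py frame x y z yawoff : shift (cm, tool axes) and turn to bring the TCP to a local point (mm) of a frame
import sys,numpy as np
from rig import robot
from scipy.spatial.transform import Rotation as R
F=dict(bench=(.6218,.0415,.1338),prism=(.4214,.3204,.0107),half=(.6133,.1103,.1338),tray=(.377,-.287,.14),w=(0,0,0))
def main(f,x,y,z,yaw=0):
    fx,fy,a=F[f];c,s=np.cos(a),np.sin(a);x,y,z,yaw=[float(v)for v in(x,y,z,yaw)]
    t=np.array([fx+(c*x-s*y)/1e3,fy+(s*x+c*y)/1e3,z/1e3])
    o=robot.get_obs();M=R.from_quat(o['tool_rot']).as_matrix();d=M.T@(t-o['position'])*100
    ya=np.arctan2(M[1,1],M[0,1]);tn=-(a+yaw-ya);tn=(tn+np.pi/2)%np.pi-np.pi/2
    print('t',round(o['time'],2),'shift cm',d.round(2),'turn',tn.round(3),'tilt',M[2].round(3),'q',o['q'].round(2),'F',o['ft_force'].round(1),'w',round(o['grip_width'],4))
main(*sys.argv[1:])
E
python3 -m inch '[[[0,0,0,-0.118,1],[0,0,0,-0.118,1],[0,0,0,-0.118,1],[0,0,0,-0.118,1],[0,0,0,-0.118,1],[0,0,0,-0.118,1],[0,0,0,-0.118,1],[0,0,0,-0.118,1]]]'
python3 -m inch '[[[0,0,0,-0.118,1],[0,0,0,-0.118,1],[0,0,0,-0.118,1],[0,0,0,-0.118,1],[0,0,0,0,1]]]'
python3 to.py bench 0 -38.4 190
```

```text
time: 0.77
position: [0.1782, -0.5948, 0.2278]
tool_rot: [0.57, 0.426, -0.565, 0.418]
ft_force: [-0.1, 1.0, 0.4]
grip_width: 0.0871
time: 1.18
position: [0.178, -0.5927, 0.2247]
tool_rot: [0.451, 0.554, -0.441, 0.544]
ft_force: [-0.6, -0.0, -0.4]
grip_width: 0.0871
t 1.18 shift cm [  4.53  56.13 -49.09] turn 0.072 tilt [-1.     0.002 -0.019] q [-1.46  0.54  1.44  0.    1.18 -1.67] F [-0.6 -0.  -0.4] w 0.0871
```

```bash

python3 -m inch '[[[0,2.95,-2.58,0.01,1],[0,2.95,-2.58,0.01,1],[0,2.95,-2.58,0.01,1],[0,2.95,-2.58,0.01,1],[0,2.95,-2.58,0.01,1],[0,2.95,-2.58,0,1],[0,2.95,-2.58,0,1],[0,2.95,-2.58,0,1]]]'
python3 to.py bench 0 -38.4 190
python3 -m inch '[[[0,2.95,-2.58,0,1],[0,2.95,-2.58,0,1],[0,2.95,-2.58,0,1],[0,2.95,-2.58,0,1],[0,2.95,-2.58,0,1],[0,2.95,-2.58,0,1]]]'
python3 to.py bench 0 -38.4 190
```

```text
time: 1.85
position: [0.3792, -0.3503, 0.225]
tool_rot: [0.475, 0.531, -0.469, 0.522]
ft_force: [0.6, 0.1, -0.0]
grip_width: 0.0873
t 1.85 shift cm [  3.96  28.51 -32.38] turn -0.024 tilt [-1.    -0.002 -0.016] q [-0.97  0.4   1.7   0.01  1.06 -1.08] F [ 0.6  0.1 -0. ] w 0.0873
time: 2.35
position: [0.5451, -0.1674, 0.2266]
tool_rot: [0.481, 0.527, -0.474, 0.516]
ft_force: [-0.4, -1.0, 0.7]
grip_width: 0.0871
t 2.35 shift cm [  3.91   9.66 -16.24] turn -0.046 tilt [-1.    -0.004 -0.018] q [-0.5   0.47  1.57  0.01  1.12 -0.59] F [-0.4 -1.   0.7] w 0.0871
```

```bash

python3 -m inch '[[[0,2,-3.3,-0.04,1],[0,2,-3.3,-0.02,1],[0.3,2,-3.3,0,1],[0.3,2,-3.3,0,1],[0.3,2,-3.3,0,1],[0,0,0,0,1]]]'
python3 to.py bench 0 -38.4 110
```

```text
time: 2.85
position: [0.6314, 0.0241, 0.2188]
tool_rot: [0.47, 0.537, -0.46, 0.528]
ft_force: [-0.2, -0.7, 0.8]
grip_width: 0.087
t 2.85 shift cm [10.84 -0.74  2.19] turn 0.002 tilt [-1.     0.001 -0.019] q [-0.15  0.55  1.43  0.02  1.16 -0.29] F [-0.2 -0.7  0.8] w 0.087
```

```bash

python3 -m inch '[[[1,-0.7,2.2,0,1],[1,0,0,0,1],[1,0,0,0,1]]]'
python3 to.py bench 0 -38.4 110
python3 - <<'E'
from rig import camera,camera_info,robot
import cv2,numpy as np
c=camera_info("wrist");im=camera("wrist")[:,:,::-1].copy()
from fit import W
b=(.6218,.0415,.1338)
def d(p,L,col):
    q=cv2.projectPoints(W(p,L),c['rvec'],c['tvec'],c['camera_matrix'],None)[0][:,0]
    cv2.polylines(im,[q.astype(int)],True,col,1)
d(b,[(-40,125,100),(40,125,100),(40,158,100),(-40,158,100)],(0,0,255))
d(b,[(-45,-13.4,90),(45,-13.4,90),(45,-63.4,90),(-45,-63.4,90)],(0,255,0))
d(b,[(15*np.cos(t),-38.4+15*np.sin(t),140) for t in np.linspace(0,6.2,20)],(255,255,0))
d((.6133,.1103,.154),[(-20,-41,85),(20,-41,85),(20,41,85),(-20,41,85)],(255,0,255))
cv2.imwrite("pics/w1.png",im)
E
```

```text
time: 3.1
position: [0.6294, 0.006, 0.1886]
tool_rot: [0.471, 0.536, -0.459, 0.529]
ft_force: [0.0, 0.0, -0.5]
grip_width: 0.0868
t 3.1 shift cm [ 7.85 -0.32  0.36] turn 0.002 tilt [-1.     0.006 -0.018] q [-0.18  0.58  1.47  0.02  1.09 -0.32] F [ 0.   0.  -0.5] w 0.0868
```

View pics/w1.png

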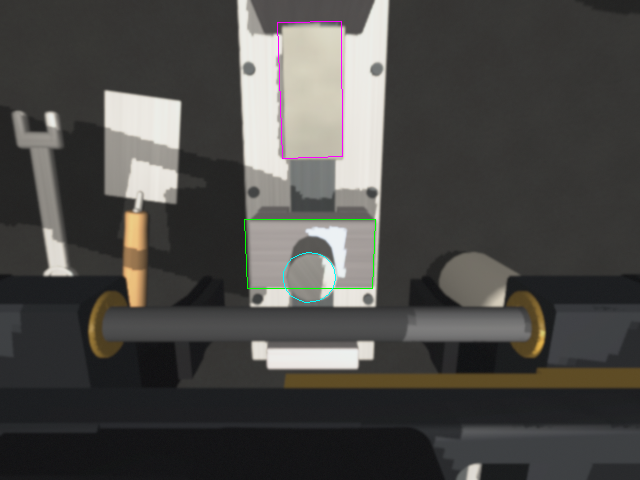

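```bash

python3 -m inch '[[[2.4,-0.3,0.4,0,1],[2.4,0,0,0,1],[2.4,0,0,0,1]]]'
python3 to.py bench 0 -38.4 110
python3 -m inch '[[[0,0,0,0,0.2],[0,0,0,0,0.2],[0,0,0,0,0.2],[0,0,0,0,0.2],[0,0,0,0,0.2],[0,0,0,0,0.2]]]' 20
python3 to.py bench 0 -100 110
python3 -c "
from fit import *
print(unproj('scene',(360,341),.0),unproj('side',(237,258),0.))"
```

```text
time: 3.4
position: [0.6286, 0.0009, 0.1161]
tool_rot: [0.473, 0.533, -0.46, 0.53]
ft_force: [0.2, -0.3, -0.1]
grip_width: 0.0872
t 3.4 shift cm [ 0.61 -0.14 -0.26] turn -0.004 tilt [-1.     0.011 -0.016] q [-0.18  0.67  1.53  0.02  0.94 -0.33] F [ 0.2 -0.3 -0.1] w 0.0872
time: 3.9
position: [0.6262, -0.0003, 0.1145]
tool_rot: [0.474, 0.534, -0.463, 0.526]
ft_force: [-0.1, -0.9, 0.0]
grip_width: 0.055
t 3.9 shift cm [0.35 0.18 5.81] turn -0.011 tilt [-1.     0.004 -0.018] q [-0.19  0.68  1.53  0.02  0.94 -0.32] F [-0.1 -0.9  0. ] w 0.055
[ 0.79118209 -0.02646574  0.        ] [ 0.78810548 -0.02298995  0.        ]
```

```bash

python3 -m inch '[[[-0.1,0.05,-0.1,0,0.2],[0,0,0,0,0.2],[0,0,0,0,0.2],[-0.1,0,0,0,0.2],[0,0,0,0,0.2],[0,0,0,0,0.2]]]' 20
python3 to.py bench 0 -100 110
python3 -m inch '[[[0,0,1,0,0.2],[0,0,1,0,0.2],[-0.1,0,1,0,0.2],[0,0,1,0,0.2]]]' 20
python3 to.py bench 0 -100 110
```

```text
time: 4.4
position: [0.6277, 0.0007, 0.1193]
tool_rot: [0.474, 0.532, -0.462, 0.527]
ft_force: [0.4, 0.1, -0.2]
grip_width: 0.0294
t 4.4 shift cm [0.83 0.01 5.89] turn -0.01 tilt [-1.     0.008 -0.016] q [-0.19  0.67  1.53  0.02  0.94 -0.32] F [ 0.4  0.1 -0.2] w 0.0294
time: 4.73
position: [0.6319, -0.0307, 0.1192]
tool_rot: [0.478, 0.536, -0.459, 0.523]
ft_force: [-0.9, 5.7, 6.2]
grip_width: 0.0293
t 4.73 shift cm [ 0.83 -0.02  2.74] turn -0.011 tilt [-0.999  0.008 -0.032] q [-0.24  0.68  1.51  0.04  0.96 -0.39] F [-0.9  5.7  6.2] w 0.0293
```

```bash

python3 -m inch '[[[0,0,1,0,0.2],[0,0,1,0,0.2],[0,0,0.5,0,0.2]]]' 20
python3 to.py bench 0 -100 110
python3 -m inch '[[[0,0,0.3,0,0.2],[0,0,0.3,0,0.2]]]' 20
python3 to.py bench 0 -100 110
```

```text
time: 4.98
position: [0.6348, -0.0519, 0.1193]
tool_rot: [0.48, 0.538, -0.457, 0.521]
ft_force: [-0.1, 4.1, 0.1]
grip_width: 0.0291
t 4.98 shift cm [ 0.9  -0.04  0.61] turn -0.012 tilt [-0.999  0.008 -0.041] q [-0.28  0.68  1.5   0.05  0.97 -0.43] F [-0.1  4.1  0.1] w 0.0291
time: 5.15
position: [0.6354, -0.0568, 0.1192]
tool_rot: [0.481, 0.539, -0.456, 0.52]
ft_force: [-0.2, 4.4, 1.7]
grip_width: 0.0295
t 5.15 shift cm [ 0.92 -0.04  0.12] turn -0.012 tilt [-0.999  0.008 -0.044] q [-0.28  0.68  1.49  0.05  0.98 -0.44] F [-0.2  4.4  1.7] w 0.0295
```

```bash

python3 -m inch '[[[0,0,0.3,0,0.2],[0,0,0.3,0,0.2]]]' 20
python3 to.py bench 0 -100 110
python3 -m inch '[[[0,0,0.3,0,0.2],[0,0,0.3,0,0.2]]]' 20
python3 to.py bench 0 -100 110
```

```text
time: 5.32
position: [0.636, -0.0617, 0.1192]
tool_rot: [0.481, 0.54, -0.456, 0.519]
ft_force: [0.4, 11.2, 1.7]
grip_width: 0.0292
t 5.32 shift cm [ 0.94 -0.05 -0.38] turn -0.012 tilt [-0.999  0.008 -0.046] q [-0.29  0.69  1.49  0.05  0.98 -0.45] F [ 0.4 11.2  1.7] w 0.0292
time: 5.48
position: [0.636, -0.0619, 0.1191]
tool_rot: [0.485, 0.542, -0.454, 0.515]
ft_force: [0.4, 10.5, 3.3]
grip_width: 0.0296
t 5.48 shift cm [ 0.94 -0.04 -0.39] turn -0.015 tilt [-0.998  0.008 -0.058] q [-0.3   0.69  1.49  0.07  0.99 -0.45] F [ 0.4 10.5  3.3] w 0.0296
```

```bash

python3 -m inch '[[[0,0,-0.2,0,1],[0,0,0,0,1],[0,0,0,0,1],[-0.5,0,0,0,1],[-1.5,0,0,0,1],[-2,0,0,0,1],[-2,0,0,0,1]]]' 
python3 to.py half 0 0 120
```

```text
time: 6.07
position: [0.6329, -0.0678, 0.1759]
tool_rot: [0.48, 0.544, -0.457, 0.514]
ft_force: [0.1, 0.2, -0.6]
grip_width: 0.0681
t 6.07 shift cm [  6.52   0.21 -17.6 ] turn -0.013 tilt [-0.999 -0.003 -0.053] q [-0.3   0.61  1.44  0.05  1.11 -0.45] F [ 0.1  0.2 -0.6] w 0.0681
```

```bash

python3 -m inch '[[[0,0,-3.5,0,1],[0,0,-3.5,-0.01,1],[0,0,-3.5,0,1],[0.5,0,-3.5,0,1],[0.5,0,-3,0,1],[0,0,0,0,1]]]' 
python3 to.py half 0 0 60
cat > wv.py <<'E'
import sys,json,cv2,numpy as np
from rig import camera,camera_info
from fit import W
c=camera_info("wrist");im=camera("wrist")[:,:,::-1].copy()
b=(.6218,.0415,.1338)
def d(p,L,col):
    q=cv2.projectPoints(W(p,L),c['rvec'],c['tvec'],c['camera_matrix'],None)[0][:,0]
    cv2.polylines(im,[q.astype(int)],True,col,1)
box=lambda x,y0,y1,z:[(-x,y0,z),(x,y0,z),(x,y1,z),(-x,y1,z)]
d(b,box(40,125,158,100),(0,0,255));d(b,box(18,-75,125,45),(0,255,0))
for p,y,z in json.loads(sys.argv[2]):d(p,box(20,-y,y,z),(255,0,255))
cv2.imwrite(f"pics/{sys.argv[1]}.png",im)
E
python3 wv.py w2 '[[[0.6133,0.1103,0.154],41,85]]'
```

```text
time: 6.57
position: [0.6192, 0.0964, 0.183]
tool_rot: [0.483, 0.535, -0.455, 0.523]
ft_force: [-0.5, 0.3, -0.7]
grip_width: 0.0871
t 6.57 shift cm [12.34 -0.63 -0.96] turn -0.014 tilt [-0.999  0.017 -0.039] q [-0.04  0.58  1.49  0.05  1.06 -0.19] F [-0.5  0.3 -0.7] w 0.0871
```

View pics/w2.png

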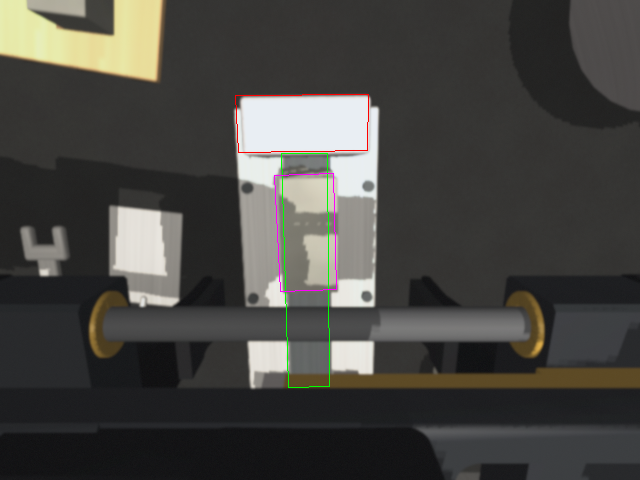

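```bash

python3 -m inch '[[[3,-0.2,-0.3,0,1],[3,-0.2,-0.2,0,1],[3,0,-0.1,0,1],[2.2,0,0,0,1],[0.4,0,0,0,1]]]' 
python3 to.py half 0 0 60
python3 -m inch '[[[0,0,0,0,0.3],[0,0,0,0,0.3],[0,0,0,0,0.3],[0,0,0,0,0.3],[0,0,0,0,0.3],[0,0,0,0,0.3],[0,0,0,0,0.3],[0,0,0,0,0.3]]]' 25
python3 to.py half 0 0 60
```

```text
time: 7.03
position: [0.6256, 0.0977, 0.07]
tool_rot: [0.485, 0.528, -0.453, 0.53]
ft_force: [-0.5, -0.2, 0.8]
grip_width: 0.0871
t 7.03 shift cm [ 1.   -1.11 -1.37] turn -0.014 tilt [-0.999  0.035 -0.028] q [-0.04  0.74  1.56  0.05  0.81 -0.19] F [-0.5 -0.2  0.8] w 0.0871
time: 7.7
position: [0.6284, 0.0925, 0.0752]
tool_rot: [0.486, 0.525, -0.454, 0.531]
ft_force: [-0.4, 0.4, -2.0]
grip_width: 0.0417
t 7.7 shift cm [ 1.52 -1.35 -1.91] turn -0.017 tilt [-0.999  0.04  -0.025] q [-0.04  0.73  1.56  0.04  0.82 -0.19] F [-0.4  0.4 -2. ] w 0.0417
```

```bash

python3 -m inch '[[[0,0,0,0,0.3],[0,0,0,0,0.3],[0,0,0,0,0.3]]]' 30
python3 to.py half 0 0 60
python3 -m inch '[[[-1,0,0,0,0.3],[-2,0,0,0,0.3],[-2,0,0,0,0.3],[-2,0,0,0,0.3]]]' 30
python3 to.py tray 0 0 200
```

```text
time: 7.95
position: [0.6286, 0.0927, 0.0754]
tool_rot: [0.486, 0.525, -0.453, 0.531]
ft_force: [0.1, -0.7, -1.7]
grip_width: 0.0416
t 7.95 shift cm [ 1.53 -1.37 -1.89] turn -0.017 tilt [-0.999  0.041 -0.024] q [-0.04  0.73  1.56  0.04  0.82 -0.19] F [ 0.1 -0.7 -1.7] w 0.0416
time: 8.28
position: [0.6217, 0.0911, 0.1421]
tool_rot: [0.483, 0.529, -0.456, 0.528]
ft_force: [0.3, 0.3, -3.6]
grip_width: 0.0418
t 8.28 shift cm [ -7.49 -28.55  34.5 ] turn -0.023 tilt [-0.999  0.027 -0.027] q [-0.05  0.63  1.53  0.04  0.96 -0.19] F [ 0.3  0.3 -3.6] w 0.0418
```

```bash

python3 -m inch '[[[-3,0,0,0,0.3],[-3,-1,1,0,0.3],[-1,-2.4,2.9,0,0.3],[0,-2.4,2.9,0,0.3],[0,-2.4,2.9,0,0.3],[0,-2.4,2.9,0,0.3],[0,-2.4,2.9,0,0.3],[0,-2.4,2.9,0,0.3]]]' 30
python3 to.py tray 0 0 120
python3 -m inch '[[[0,-2.4,2.9,0,0.3],[0,-2.4,2.9,0,0.3],[0,-2.4,2.9,0,0.3],[0,-2.4,2.9,0,0.3]]]' 30
python3 to.py tray 0 0 120
```

```text
time: 8.95
position: [0.4938, -0.1123, 0.2154]
tool_rot: [0.485, 0.525, -0.447, 0.539]
ft_force: [0.6, -1.6, -3.1]
grip_width: 0.0415
t 8.95 shift cm [  8.47 -14.36  15.96] turn -0.008 tilt [-0.998  0.053 -0.021] q [-0.47  0.38  1.78  0.06  0.96 -0.64] F [ 0.6 -1.6 -3.1] w 0.0415
time: 9.28
position: [0.4098, -0.2448, 0.2106]
tool_rot: [0.484, 0.523, -0.446, 0.541]
ft_force: [1.1, -0.7, -1.7]
grip_width: 0.0418
t 9.28 shift cm [ 8.77 -4.32  3.89] turn -0.006 tilt [-0.998  0.057 -0.017] q [-0.81  0.35  1.84  0.07  0.93 -0.98] F [ 1.1 -0.7 -1.7] w 0.0418
```

```bash

python3 -m inch '[[[0,-2.2,2,0,0.3],[2,-2,1.9,0,0.3],[3,0,0,0,0.3],[3,0,0,0,0.3],[3,0,0,0,0.3],[2,0,0,0,0.3]]]' 30
python3 to.py tray 0 0 38
```

```text
time: 9.78
position: [0.3806, -0.307, 0.0834]
tool_rot: [0.484, 0.509, -0.453, 0.549]
ft_force: [-0.2, 0.4, -2.5]
grip_width: 0.0418
t 9.78 shift cm [ 4.5  -0.44 -2.09] turn -0.018 tilt [-0.997  0.07   0.013] q [-0.94  0.59  1.94  0.1   0.57 -1.15] F [-0.2  0.4 -2.5] w 0.0418
```

```bash

python3 -m inch '[[[2,-0.2,-1,0,0.3],[1.5,-0.2,-0.5,0,0.3],[0.5,0,0,0,0.3]]]' 30
python3 to.py tray 0 0 38
python3 -m inch '[[[0.4,0,0,0,0.3],[0.3,0,0,0,0.3]]]' 30
python3 to.py tray 0 0 35
```

```text
time: 10.03
position: [0.3783, -0.2943, 0.0399]
tool_rot: [0.485, 0.508, -0.454, 0.549]
ft_force: [0.2, 0.1, -1.5]
grip_width: 0.0419
t 10.03 shift cm [ 0.18 -0.05 -0.75] turn -0.02 tilt [-0.997  0.071  0.014] q [-0.93  0.67  1.98  0.13  0.44 -1.16] F [ 0.2  0.1 -1.5] w 0.0419
time: 10.2
position: [0.3792, -0.2949, 0.0336]
tool_rot: [0.484, 0.508, -0.453, 0.549]
ft_force: [-6.7, 3.4, 39.8]
grip_width: 0.0409
t 10.2 shift cm [-0.16 -0.11 -0.81] turn -0.019 tilt [-0.997  0.071  0.014] q [-0.93  0.69  1.98  0.13  0.43 -1.17] F [-6.7  3.4 39.8] w 0.0409
```

```bash

python3 -m inch '[[[-0.1,0,0,0,0.9],[0,0,0,0,0.9],[0,0,0,0,0.9],[0,0,0,0,0.9],[-1,0,0,0,0.9],[-3,0,0,0,0.9],[-4,0,0,0,0.9],[-4,0,0,0,0.9]]]'
python3 to.py tray 0 0 35
python3 -m inch '[[[-4,0,0,0,1],[-4,0,0,0,1]]]'
python3 to.py prism 0 0 200
python3 - <<'E'
from rig import camera
import cv2
cv2.imwrite("pics/s2.png",camera("side")[150:350,220:500,::-1].repeat(2,0).repeat(2,1))
E
```

```text
time: 10.87
position: [0.3706, -0.295, 0.1581]
tool_rot: [0.485, 0.509, -0.453, 0.548]
ft_force: [0.2, -0.5, 0.7]
grip_width: 0.0772
t 10.87 shift cm [12.32 -0.13 -0.87] turn -0.02 tilt [-0.998  0.07   0.012] q [-0.94  0.43  1.92  0.08  0.75 -1.12] F [ 0.2 -0.5  0.7] w 0.0772
time: 11.03
position: [0.3636, -0.2935, 0.2423]
tool_rot: [0.485, 0.509, -0.454, 0.548]
ft_force: [0.3, -1.0, 0.2]
grip_width: 0.0838
t 11.03 shift cm [  4.43  12.73 -60.32] turn 0.109 tilt [-0.998  0.069  0.011] q [-0.95  0.28  1.84  0.07  0.98 -1.11] F [ 0.3 -1.   0.2] w 0.0838
```

View pics/s2.png

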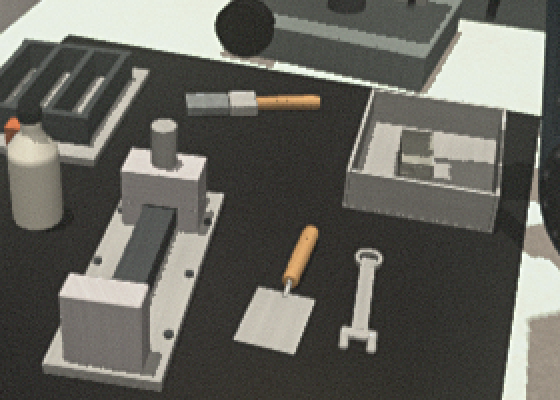

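```bash

python3 -m inch '[[[0,2,-3.4,0.01,1],[0,2,-3.4,0.01,1],[0,2,-3.4,0.01,1],[0,2,-3.4,0.01,1],[0,1,-3.7,0.01,1],[0,1,-3.7,0.01,1],[0,0.5,-3.8,0.01,1],[0,0.5,-3.8,0.01,1]]]'
python3 to.py prism 0 0 200
```

```text
time: 11.75
position: [0.4621, -0.0048, 0.2631]
tool_rot: [0.51, 0.465, -0.48, 0.542]
ft_force: [0.9, -0.2, 0.9]
grip_width: 0.087
t 11.75 shift cm [  4.36  -4.12 -32.83] turn 0.008 tilt [-0.993  0.107  0.047] q [-0.24  0.22  1.86 -0.02  0.94 -0.25] F [ 0.9 -0.2  0.9] w 0.087
```

```bash
cat > s.sh <<'E'
python3 to.py prism 0 0 200 | sed 's/q \[/\nq [/;s/F.*//'
E
python3 -m inch '[[[0,0,0,0,1],[0,0,0,0,1]]]' >/dev/null; sh s.sh
python3 -m inch '[[[0,0,0,0,1],[0,0,0,0,1],[0,0,0,0,1],[0,0,0,0,1]]]'>/dev/null; sh s.sh
python3 -m inch '[[[0,0,-2,0,1],[0,0,-2,0,1],[0,0,-2,0,1],[0,0,-2,0,1]]]'>/dev/null; sh s.sh
python3 -m inch '[[[0,-1,-2,0,1],[0,-1,-2,0,1],[0,-1,-2,0,1],[0,-1,-2,0,1]]]'>/dev/null; sh s.sh
```

```text
t 11.92 shift cm [  4.61  -3.66 -32.03] turn 0.02 tilt [-0.993  0.108  0.045] 
q [-0.22  0.22  1.86 -0.02  0.94 -0.24] 
t 12.25 shift cm [  4.65  -3.7  -32.27] turn 0.017 tilt [-0.993  0.109  0.046] 
q [-0.23  0.22  1.86 -0.02  0.94 -0.24] 
t 12.58 shift cm [  4.5   -4.4  -24.88] turn -0.0 tilt [-0.993  0.112  0.048] 
q [-0.05  0.24  1.85 -0.05  0.94 -0.03] 
t 12.92 shift cm [  4.43  -1.   -17.06] turn -0.013 tilt [-0.992  0.116  0.049] 
q [ 0.14  0.23  1.89 -0.08  0.92  0.19]
```

```bash

python3 -m inch '[[[-4,0,0,0,1],[-4,0,0,0,1],[0,0,0,0,1]]]'>/dev/null; sh s.sh
python3 -m inch '[[[1,0,0,0,1],[1,0,0,0,1],[1,0,0,0,1],[1,0,0,0,1],[1,0,0,0,1],[1,0,0,0,1],[1,0,0,0,1],[1,0,0,0,1]]]'>/dev/null; sh s.sh
python3 -m inch '[[[0,4,0,0,1],[0,4,0,0,1],[0,0,0,0,1]]]'>/dev/null; sh s.sh
python3 -m inch '[[[0,-1,0,0,1],[0,-1,0,0,1],[0,-1,0,0,1],[0,-1,0,0,1],[0,-1,0,0,1],[0,-1,0,0,1],[0,-1,0,0,1],[0,-1,0,0,1]]]'>/dev/null; sh s.sh
```

```text
t 13.17 shift cm [ 12.34  -0.53 -17.06] turn -0.014 tilt [-0.993  0.103  0.05 ] 
q [ 0.15  0.12  1.78 -0.07  1.15  0.19] 
t 13.83 shift cm [  3.39  -0.99 -17.83] turn -0.03 tilt [-0.993  0.105  0.05 ] 
q [ 0.12  0.24  1.9  -0.08  0.9   0.19] 
t 14.08 shift cm [  2.27  -7.8  -18.29] turn -0.036 tilt [-0.996  0.075  0.054] 
q [ 0.09  0.35  1.75 -0.08  0.98  0.16] 
t 14.75 shift cm [  1.56   1.94 -18.73] turn -0.043 tilt [-0.997  0.057  0.057] 
q [ 0.11  0.25  1.96 -0.08  0.88  0.19]
```

```bash

python3 -m inch '[[[0,4,0,0,1],[0,4,0,0,1],[0,0,0,0,1]]]'>/dev/null; sh s.sh
python3 -m inch '[[[0,0,4,0,1],[0,0,4,0,1],[0,0,0,0,1]]]'>/dev/null; sh s.sh
python3 -m inch '[[[0,0,-1,0,1],[0,0,-1,0,1],[0,0,-1,0,1],[0,0,-1,0,1],[0,0,-1,0,1],[0,0,-1,0,1],[0,0,-1,0,1],[0,0,-1,0,1]]]'>/dev/null; sh s.sh
```

```text
t 15.0 shift cm [  1.14  -3.69 -18.85] turn -0.039 tilt [-0.998  0.03   0.06 ] 
q [ 0.09  0.33  1.82 -0.08  0.96  0.16] 
t 15.25 shift cm [  1.11  -2.9  -26.78] turn -0.03 tilt [-0.998  0.027  0.06 ] 
q [-0.09  0.29  1.88 -0.07  0.94 -0.03] 
t 15.92 shift cm [  1.19  -1.3  -17.75] turn -0.036 tilt [-0.998  0.017  0.056] 
q [ 0.11  0.32  1.86 -0.07  0.96  0.18]
```

```bash

python3 -m inch '[[[0,0,-2.2,-0.01,1],[0,0,-2.2,-0.01,1],[0,0,-2.2,-0.01,1],[0,0,-2.2,0,1],[0,0,-2.2,0,1],[0,0,-2.2,0,1],[0,0,-2.2,0,1],[0,0,-2,0,1]]]'>/dev/null
python3 -m inch '[[[0,0,0,0,1]]]'>/dev/null; sh s.sh
python3 wv.py w3 '[[[0.4214,0.3204,0.0107],80,50],[[0.331,0.3173,-0.148],39,50]]'
```

```text
t 16.67 shift cm [1.16 1.6  1.8 ] turn 0.008 tilt [-0.998  0.005  0.055] 
q [ 0.51  0.44  1.68 -0.06  1.04  0.52]
```

View pics/w3.png

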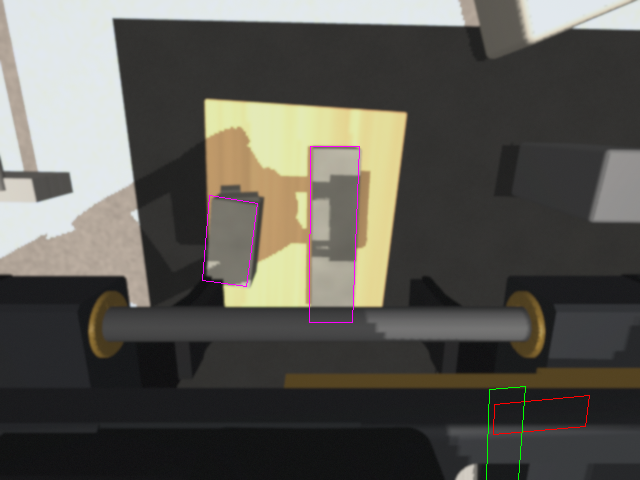

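```bash

python3 -m inch '[[[0.5,1.2,1.2,0.01,0.75],[0,0.3,0.5,0,0.75],[2,0,0,0,0.75],[2,0,0,0,0.75],[2,0,0,0,0.75],[2,0,0,0,0.75],[2,0,0,0,0.75],[0,0,0,0,0.75]]]'>/dev/null
python3 to.py prism 0 0 80
```

```text
t 17.38 shift cm [ 2.39  0.14 -1.78] turn -0.009 tilt [-0.998  0.005  0.059] q [ 0.44  0.59  1.79 -0.08  0.78  0.5 ] F [-0.8 -1.   0.1] w 0.0653
```

```bash

python3 -m inch '[[[0,0.2,-1.5,0,0.75],[2,0,0,0,0.75],[2,0,0,0,0.75],[1.5,0,0,0,0.75],[0,0,0,0,0.75]]]'>/dev/null
python3 to.py prism 0 0 28
```

```text
t 17.8 shift cm [ 2.36 -0.67 -0.64] turn -0.019 tilt [-0.998  0.012  0.055] q [ 0.46  0.7   1.79 -0.09  0.68  0.53] F [-0.8 -0.2  0.1] w 0.0651
```

```bash

python3 -m inch '[[[0.5,-0.6,-0.5,-0.01,0.75],[1,-0.1,0,0,0.75],[0.7,0,0,0,0.75],[0,0,0,0,0.75]]]'>/dev/null
python3 to.py prism 0 0 28
```

```text
t 18.13 shift cm [ 0.4  -0.25  0.07] turn -0.009 tilt [-0.998  0.019  0.052] q [ 0.47  0.73  1.8  -0.09  0.62  0.54] F [-1.2  0.1  0.1] w 0.0653
```

```bash

python3 -m inch '[[[0.3,-0.25,0.1,0,0.65],[0,0,0,0,0.55],[0,0,0,0,0.5]]]' 8 >/dev/null
python3 to.py prism 0 0 28
python3 -m inch '[[[0,0,0,0,0.45],[0,0,0,0,0.4],[0,0,0,0,0.4],[0,0,0,0,0.4],[0,0,0,0,0.4]]]' 8 >/dev/null
python3 to.py prism 0 0 28
```

```text
t 18.38 shift cm [ 0.14 -0.01  0.01] turn -0.009 tilt [-0.999  0.02   0.051] q [ 0.47  0.73  1.8  -0.1   0.61  0.55] F [-0.1  0.1  0. ] w 0.0527
t 18.8 shift cm [ 0.19 -0.04  0.01] turn -0.009 tilt [-0.999  0.021  0.05 ] q [ 0.47  0.73  1.8  -0.09  0.61  0.55] F [ 0.2 -0.2 -0.7] w 0.0399
```

```bash

python3 -m inch '[[[0,0,0,0,0.3],[0,0,0,0,0.3],[-0.3,0,0,0,0.3],[-0.7,0,0,0,0.3],[-1,0,0,0,0.3],[-1,0,0,0,0.3]]]' 30
python3 to.py prism 0 0 200
```

```text
time: 19.3
position: [0.4181, 0.3206, 0.0585]
tool_rot: [0.489, 0.483, -0.51, 0.517]
ft_force: [0.3, 0.2, -5.4]
grip_width: 0.0395
t 19.3 shift cm [-14.12   0.5    0.79] turn -0.009 tilt [-0.998  0.012  0.055] q [ 0.47  0.68  1.8  -0.09  0.68  0.54] F [ 0.3  0.2 -5.4] w 0.0395
```

```bash

python3 -m inch '[[[-2.5,0,0,0,0.3],[-2.5,0,0,0,0.3],[-2.5,0,0,0,0.3],[-2.5,0,0,0,0.3],[-2.5,0,0,0,0.3],[-2.5,0,0,0,0.3],[-1,0,0,0,0.3],[0,0,0,0,0.3]]]' 30
python3 to.py bench 0 41 200
```

```text
time: 19.97
position: [0.4121, 0.3287, 0.2332]
tool_rot: [0.489, 0.484, -0.51, 0.516]
ft_force: [0.7, -0.6, -5.4]
grip_width: 0.0397
t 19.97 shift cm [ 4.86 20.35 24.46] turn -0.132 tilt [-0.999  0.012  0.053] q [ 0.49  0.41  1.66 -0.06  1.09  0.52] F [ 0.7 -0.6 -5.4] w 0.0397
```

```bash

python3 -m inch '[[[0,1,1.2,-0.016,0.3],[0,1.8,2.1,-0.016,0.3],[0,1.8,2.1,-0.016,0.3],[0,1.8,2.1,-0.016,0.3],[0,1.8,2.1,-0.016,0.3],[0,1.8,2.1,-0.016,0.3],[0,1.8,2.1,-0.01,0.3],[0,1.8,2.1,-0.01,0.3]]]' 30
python3 to.py bench 0 41 200
python3 -m inch '[[[0,1.8,2.1,-0.01,0.3],[0,1.8,2.1,-0.01,0.3],[0,1.8,2.1,0,0.3],[0,1,1,0,0.3],[0,0,0,0,0.3]]]' 30
python3 to.py bench 0 41 120
```

```text
time: 20.63
position: [0.5487, 0.1759, 0.2402]
tool_rot: [0.451, 0.521, -0.48, 0.543]
ft_force: [-0.3, -0.0, -5.4]
grip_width: 0.0398
t 20.63 shift cm [4.47 5.5  9.98] turn -0.001 tilt [-0.999 -0.011  0.051] q [ 0.14  0.46  1.54 -0.06  1.16  0.03] F [-0.3 -0.  -5.4] w 0.0398
time: 21.05
position: [0.624, 0.1042, 0.238]
tool_rot: [0.444, 0.527, -0.479, 0.545]
ft_force: [0.7, -0.4, -4.6]
grip_width: 0.0398
t 21.05 shift cm [11.91 -0.84  1.46] turn 0.015 tilt [-0.998 -0.021  0.051] q [ 0.01  0.54  1.39 -0.06  1.22 -0.12] F [ 0.7 -0.4 -4.6] w 0.0398
```

```bash

python3 -m inch '[[[0,-0.8,1.4,0.008,0.3],[2.2,0,0,0,0.3],[2.2,0,0,0,0.3],[2.2,0,0,0,0.3],[2.2,0,0,0,0.3],[2,0,0,0,0.3],[0,0,0,0,0.3]]]' 30
python3 to.py bench 0 41 75
python3 - <<'E'
from rig import camera
import cv2
a=camera("side")[215:345,225:345,::-1];b=camera("scene")[205:325,280:415,::-1]
a=cv2.resize(a,None,fx=3,fy=3,interpolation=2);b=cv2.resize(b,(405,360),interpolation=2)
a=a[:390];b=cv2.copyMakeBorder(b,0,30,0,0,0)
cv2.imwrite("pics/p1.png",cv2.hconcat([a,b]))
E
```

```text
time: 21.63
position: [0.6072, 0.0874, 0.125]
tool_rot: [0.444, 0.529, -0.482, 0.538]
ft_force: [-1.3, 0.4, -5.8]
grip_width: 0.0398
t 21.63 shift cm [5.   0.99 0.43] turn 0.006 tilt [-0.998 -0.033  0.045] q [-0.02  0.66  1.53 -0.06  0.98 -0.12] F [-1.3  0.4 -5.8] w 0.0398
```

View pics/p1.png

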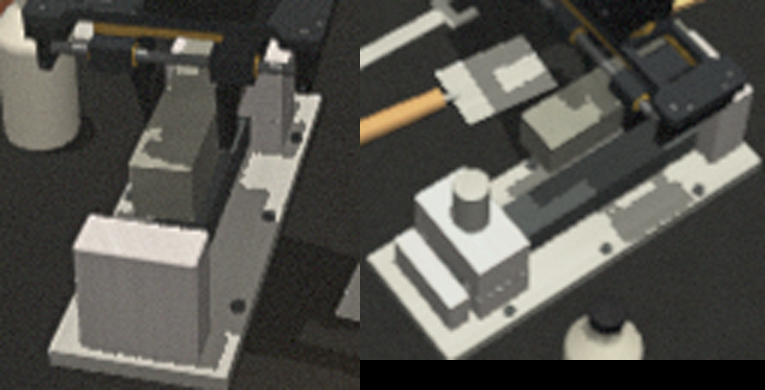

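```bash

python3 -m inch '[[[-1,0,0,0,0.3],[0,-3.8,0,0,0.3],[0,-3.8,0,0,0.3],[0,0,0,0,0.3]]]' 30 >/dev/null
python3 to.py bench 0 41 75
python3 -m inch '[[[0,1.2,0.1,0,0.3],[0,1.2,0.1,0,0.3],[0,1.2,0.1,0,0.3],[0,1.2,0,0,0.3],[0,1.2,0,0,0.3],[0,1.2,0,0,0.3],[0,1.2,0,0,0.3],[0,0,0,0,0.3]]]' 30 >/dev/null
python3 to.py bench 0 41 75
```

```text
t 22.07 shift cm [7.16 7.95 0.47] turn 0.009 tilt [-0.999 -0.014  0.047] q [-0.03  0.54  1.71 -0.06  0.89 -0.14] F [-2.2  0.3 -5.4] w 0.0399
t 22.73 shift cm [ 9.36 -2.51  0.1 ] turn 0.01 tilt [-0.998  0.022  0.051] q [-0.01  0.62  1.46 -0.06  1.03 -0.13] F [ 1.1 -0.3 -4.3] w 0.0399
```

```bash

python3 -m inch '[[[0,-1.2,0.1,0.01,0.3],[1,-1.2,0,0,0.3],[2,0,0,0,0.3],[2,0,0,0,0.3],[1.5,0,0,0,0.3],[0,0,0,0,0.3]]]' 30 >/dev/null
python3 to.py bench 0 41 65
```

```text
t 23.23 shift cm [ 4.67 -0.35 -0.07] turn -0.0 tilt [-0.998  0.035  0.053] q [-0.02  0.67  1.56 -0.06  0.87 -0.11] F [-0.7  0.4 -5.5] w 0.04
```

```bash

python3 -m inch '[[[0,-0.35,-0.1,0,0.3],[1,0,0,0,0.3],[1,0,0,0,0.3],[1,0,0,0,0.3],[0,0,0,0,0.3]]]' 30 >/dev/null
python3 to.py bench 0 41 65
```

```text
t 23.65 shift cm [ 1.92 -0.02  0.02] turn -0.0 tilt [-0.998  0.039  0.054] q [-0.02  0.7   1.59 -0.07  0.8  -0.11] F [-1.1  0.2 -6.4] w 0.0398
```

```bash

python3 -m inch '[[[0.7,0.05,0,0,0.3],[0.5,0,0,0,0.3],[0.2,0,0,0,0.3]]]' 30 >/dev/null
python3 to.py bench 0 41 65
python3 -m inch '[[[0.2,0,0,0,0.3],[0.1,0,0,0,0.3]]]' 30 >/dev/null
python3 to.py bench 0 41 65
```

```text
t 23.9 shift cm [ 0.42 -0.17 -0.  ] turn -0.0 tilt [-0.998  0.041  0.055] q [-0.02  0.73  1.59 -0.07  0.78 -0.11] F [ 0.   0.3 -5.2] w 0.0398
t 24.07 shift cm [ 0.02 -0.17 -0.  ] turn -0.0 tilt [-0.998  0.04   0.054] q [-0.02  0.73  1.59 -0.07  0.77 -0.11] F [-1.   0.6 -3.7] w 0.0397
```

```bash

python3 -m inch '[[[0.1,-0.1,0,0,0.3]]]' 30 >/dev/null
python3 to.py bench 0 41 65
python3 -m inch '[[[0.1,0,0,0,0.3]]]' 30 >/dev/null
python3 to.py bench 0 41 65
```

```text
t 24.15 shift cm [ 0.01 -0.17 -0.01] turn -0.0 tilt [-0.998  0.042  0.054] q [-0.02  0.73  1.59 -0.07  0.77 -0.11] F [-1.1  1.8  8.4] w 0.0399
t 24.23 shift cm [ 0.02 -0.17 -0.01] turn -0.0 tilt [-0.998  0.042  0.055] q [-0.02  0.73  1.59 -0.07  0.77 -0.11] F [-3.5  0.1  3.9] w 0.0399
```

```bash

python3 -m inch '[[[0,0,0,0,0.4],[0,0,0,0,0.4],[0,0,0,0,0.5],[0,0,0,0,0.55],[0,0,0,0,0.65],[0,0,0,0,0.75],[0,0,0,0,0.85],[0,0,0,0,0.85]]]' 5
python3 to.py bench 0 41 65
```

```text
time: 24.9
position: [0.6228, 0.082, 0.0689]
tool_rot: [0.467, 0.504, -0.464, 0.559]
ft_force: [-0.7, 0.8, 0.4]
grip_width: 0.067
t 24.9 shift cm [ 0.35 -0.65 -0.12] turn 0.0 tilt [-0.997  0.054  0.057] q [-0.02  0.73  1.59 -0.07  0.76 -0.11] F [-0.7  0.8  0.4] w 0.067
```

```bash

python3 -m inch '[[[0,-0.4,0,0,0.85],[-1,0,0,0,0.85],[-2,0,0,0,0.85],[-2,0,0,0,0.85],[-2,0,0,0,0.85],[-2,0,0,0,0.85],[-2,0,0,0,0.85],[-1,0,0,0,0.85]]]' 5
python3 to.py bench 0 -103 150
python3 - <<'E'
from rig import camera
import cv2
a=camera("side")[215:345,225:345,::-1];b=camera("scene")[205:325,280:415,::-1]
a=cv2.resize(a,None,fx=3,fy=3,interpolation=2);b=cv2.resize(b,(405,360),interpolation=2)
a=a[:390];b=cv2.copyMakeBorder(b,0,30,0,0,0)
cv2.imwrite("pics/p2.png",cv2.hconcat([a,b]))
E
```

```text
time: 25.57
position: [0.6073, 0.0874, 0.193]
tool_rot: [0.465, 0.506, -0.466, 0.557]
ft_force: [-0.2, -0.1, 0.2]
grip_width: 0.0742
t 25.57 shift cm [ 5.17  0.63 14.78] turn -0.0 tilt [-0.997  0.046  0.056] q [-0.02  0.54  1.54 -0.06  1.01 -0.12] F [-0.2 -0.1  0.2] w 0.0742
```

View pics/p2.png

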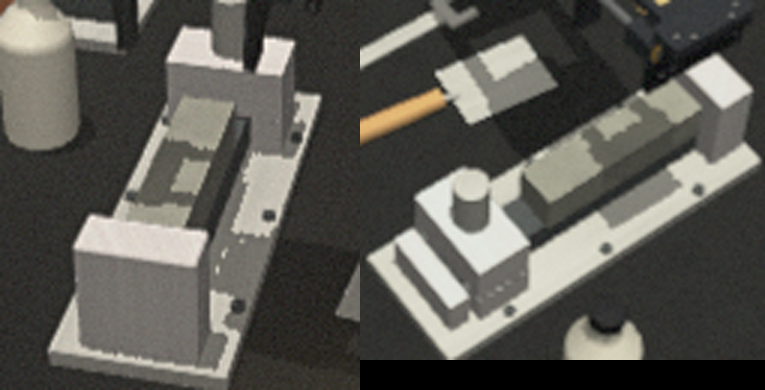

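```bash

python3 -m inch '[[[0,0.1,2.5,0,0.8],[0,0.1,2.5,0,0.8],[0,0.1,2.5,0,0.8],[0,0.1,2.5,0,0.8],[0,0.1,2.5,0,0.8],[0,0.1,2,0,0.8],[0,0,0,0,0.8]]]' 5 >/dev/null
python3 to.py bench 0 -101.5 150
```

```text
t 26.25 shift cm [ 4.33  0.51 -0.07] turn 0.005 tilt [-0.998  0.035  0.052] q [-0.25  0.57  1.49 -0.04  1.03 -0.37] F [ 0.6 -0.7 -0.5] w 0.0698
```

```bash

python3 -m inch '[[[1,0.5,0,0,0.8],[2,0,0,0,0.8],[2,0,0,0,0.8],[1,0,0,0,0.8],[0,0,0,0,0.8]]]' 5 >/dev/null
python3 to.py bench 0 -101.5 112
```

```text
t 26.67 shift cm [1.3  0.06 0.04] turn 0.003 tilt [-0.998  0.029  0.047] q [-0.25  0.66  1.52 -0.04  0.91 -0.36] F [-0.6 -0.  -0.2] w 0.0696
```

```bash

python3 -m inch '[[[1,0,0,0,0.8],[0,0,0,0,0.5],[0,0,0,0,0.3],[0,0,0,0,0.3],[0,0,0,0,0.3],[0,0,0,0,0.3],[0,0,0,0,0.3],[0,0,0,0,0.3]]]' 18 >/dev/null
python3 to.py bench 0 -101.5 112
python3 -m inch '[[[0,0,0,0,0.2],[0,0,0,0,0.2],[0,0,0,0,0.2],[0,0,0,0,0.2]]]' 18 >/dev/null
python3 to.py bench 0 -101.5 112
```

```text
t 27.33 shift cm [ 0.36 -0.07  0.32] turn 0.006 tilt [-0.998  0.031  0.047] q [-0.25  0.68  1.53 -0.04  0.89 -0.36] F [ 0.5  0.5 -0.4] w 0.0313
t 27.67 shift cm [ 0.37 -0.05  0.32] turn 0.006 tilt [-0.998  0.031  0.047] q [-0.25  0.68  1.53 -0.04  0.89 -0.36] F [ 0.4  0.  -0.7] w 0.0296
```

```bash

python3 -m inch '[[[0,0,-0.5,0,0.2],[0,0,-0.6,0,0.2],[0,0,-0.6,0,0.2],[0,0,-0.6,0,0.2],[0,0,-0.4,0,0.2]]]' 18 >/dev/null
python3 to.py bench 0 -60 112
python3 -m inch '[[[0,0,-0.3,0,0.2],[0,0,-0.3,0,0.2]]]' 18 >/dev/null
python3 to.py bench 0 -60 112
```

```text
t 28.08 shift cm [ 0.26 -0.05 -1.62] turn 0.006 tilt [-0.998  0.031  0.057] q [-0.21  0.67  1.54 -0.06  0.88 -0.31] F [ 0.1 -4.2 -1. ] w 0.0297
t 28.25 shift cm [ 0.29 -0.05 -1.01] turn 0.006 tilt [-0.998  0.032  0.059] q [-0.2   0.67  1.54 -0.06  0.88 -0.3 ] F [-0.2 -4.5  0.6] w 0.0303
```

Travelled about 27 mm, only the carriage's 4 N so far. Continuing in small steps.

```bash

for i in 1; do :; done
python3 -m inch '[[[0,0,-0.3,0,0.2],[0,0,-0.2,0,0.2]]]' 18 >/dev/null
python3 to.py bench 0 -60 112
python3 -m inch '[[[0,0,-0.2,0,0.2]]]' 18 >/dev/null
python3 to.py bench 0 -60 112
python3 -m inch '[[[0,0,-0.2,0,0.2]]]' 18 >/dev/null
python3 to.py bench 0 -60 112
```

```text
t 28.42 shift cm [ 0.32 -0.05 -0.47] turn 0.006 tilt [-0.998  0.032  0.059] q [-0.19  0.67  1.55 -0.06  0.88 -0.29] F [-1.  -4.3  1.2] w 0.0294
t 28.5 shift cm [ 0.33 -0.05 -0.26] turn 0.006 tilt [-0.998  0.032  0.059] q [-0.19  0.67  1.55 -0.06  0.88 -0.29] F [-0.8 -4.6  1. ] w 0.0296
t 28.58 shift cm [ 0.34 -0.06 -0.11] turn 0.007 tilt [-0.998  0.032  0.061] q [-0.18  0.67  1.55 -0.06  0.88 -0.29] F [-0.7 -7.3  0.2] w 0.0297
```

```bash

python3 -m inch '[[[0,0,-0.15,0,0.2]]]' 18 >/dev/null
python3 to.py bench 0 -60 112
python3 -m inch '[[[0,0,-0.15,0,0.2]]]' 18 >/dev/null
python3 to.py bench 0 -60 112
```

```text
t 28.67 shift cm [ 0.34 -0.06 -0.02] turn 0.007 tilt [-0.998  0.032  0.062] q [-0.18  0.67  1.55 -0.06  0.88 -0.28] F [-0.3 -7.  -0.4] w 0.0301
t 28.75 shift cm [ 0.35 -0.06  0.05] turn 0.007 tilt [-0.997  0.032  0.064] q [-0.18  0.67  1.55 -0.07  0.88 -0.28] F [-0.6 -6.9  1.2] w 0.0296
```

```bash

python3 -m inch '[[[0,0,-0.15,0,0.2]]]' 18 >/dev/null
python3 to.py bench 0 -60 112
python3 -m inch '[[[0,0,-0.15,0,0.2]]]' 18 >/dev/null
python3 to.py bench 0 -60 112
python3 -m inch '[[[0,0,-0.15,0,0.2]]]' 18 >/dev/null
python3 to.py bench 0 -60 112
```

```text
t 28.83 shift cm [ 0.35 -0.06  0.11] turn 0.007 tilt [-0.997  0.032  0.065] q [-0.18  0.67  1.55 -0.07  0.88 -0.28] F [-0.5 -7.5  0.5] w 0.0296
t 28.92 shift cm [ 0.35 -0.06  0.16] turn 0.007 tilt [-0.997  0.031  0.067] q [-0.18  0.67  1.55 -0.07  0.88 -0.27] F [-0.1 -7.   1. ] w 0.0295
t 29.0 shift cm [ 0.35 -0.06  0.17] turn 0.007 tilt [-0.997  0.031  0.069] q [-0.18  0.67  1.55 -0.07  0.87 -0.27] F [ 0.1 -9.7  0.8] w 0.03
```

```bash

python3 -m inch '[[[0,0,-0.15,0,0.2]]]' 18 >/dev/null
python3 to.py bench 0 -60 112
python3 -m inch '[[[0,0,-0.2,0,0.2]]]' 18 >/dev/null
python3 to.py bench 0 -60 112
```

```text
t 29.08 shift cm [ 0.35 -0.06  0.17] turn 0.007 tilt [-0.997  0.031  0.072] q [-0.17  0.67  1.55 -0.08  0.87 -0.27] F [ 0.8 -8.4 -0.2] w 0.03
t 29.17 shift cm [ 0.35 -0.06  0.18] turn 0.008 tilt [-0.997  0.031  0.075] q [-0.17  0.67  1.55 -0.08  0.87 -0.26] F [  0.3 -10.4  -0.4] w 0.0295
```

```bash

python3 -m inch '[[[0,0,0,0,0.45],[0,0,0,0,0.6],[0,0,0,0,0.8],[0,0,0,0,0.8],[-0.5,0,0,0,0.8],[-1.5,0,0,0,0.8],[-2,0,0,0,0.8],[-2,0,0,0,0.8]]]' 5
python3 -m inch '[[[-2,0,0,0,0.8],[-2,0,0,0,0.8],[-2,-2,0,0,0.8],[-2,-3,0,0,0.8],[-1,-3,0,0,0.8],[0,-3,0,0,0.8],[0,0,0,0,0.8]]]' 5
python3 - <<'E'
from rig import camera
import cv2
cs,ss=camera("side"),camera("scene")
a=cv2.resize(cs[215:345,225:345,::-1],(360,390),interpolation=2);b=cv2.resize(ss[205:325,280:415,::-1],(432,384),interpolation=2)
b=cv2.copyMakeBorder(b,0,6,0,0,0)
top=cv2.hconcat([a,b])
bot=cv2.hconcat([cv2.resize(ss[::1,::1,::-1],(280,210),interpolation=3),cv2.resize(cs[:,:,::-1],(280,210),interpolation=3)])
bot=cv2.copyMakeBorder(bot,0,0,0,top.shape[1]-560,0)
cv2.imwrite("pics/f.png",cv2.vconcat([top,bot]))
E
```

```text
time: 29.83
position: [0.6232, -0.0053, 0.1714]
tool_rot: [0.454, 0.512, -0.473, 0.555]
ft_force: [-0.5, -0.8, 0.2]
grip_width: 0.0682
time: 30.42
position: [0.5101, -0.0111, 0.2686]
tool_rot: [0.457, 0.51, -0.468, 0.559]
ft_force: [-0.7, 0.1, -0.8]
grip_width: 0.0699
```

View pics/f.png

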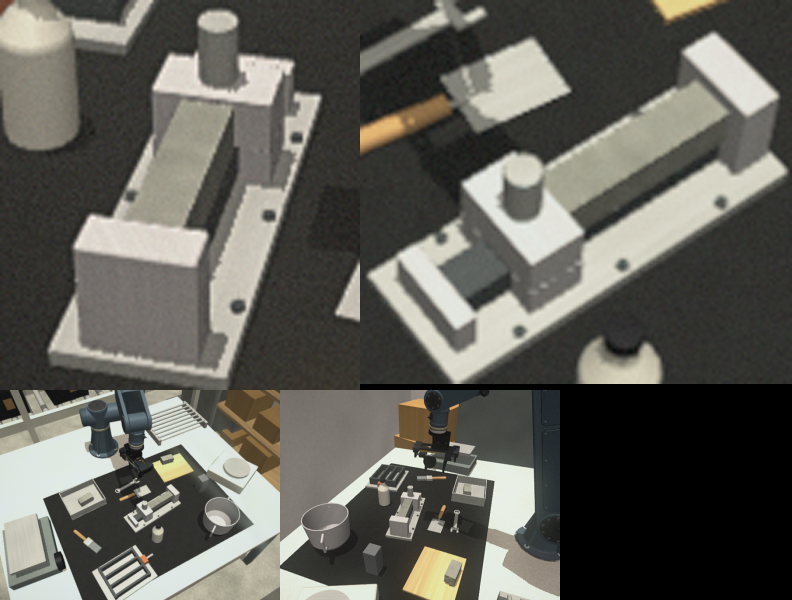

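```bash
python3 -c "
from rig import robot
print(robot.hand_in())"
```

```text
the job is handed in; nothing more can be done
None
```

The job is finished and handed in at about 30.5 s of the 72 s allowed. I drew the carriage back to its stop, put the broken half in the tray, and laid the whole prism on the bed. Then I closed the carriage until the prism stopped against the head.

**Prism handling:**
- I gripped it at 30 N.
- It touched down on the bed at under 10 N.
- Closing showed 4 N for the carriage alone, then 7 N while pushing the prism. It stopped at 10 N after 40 mm of travel, which is what a 160 mm prism needs.

**Last checks:** The final pictures show the prism flat on the bed and touching both faces, the half in the tray, and the other objects where they were. The gripper is clear and touching nothing. I judged contact from the force rise, the travel and the pictures, not from a direct gap measurement.

**What did not go cleanly:**
- **Tilt:** the tool drifted up to about 7° from vertical. I worked some of it back out before gripping the prism and again before setting it down. It was about 4° at release.
- **Half prism, grip:** when I gripped it, the tool was about 13 mm off its planned position.
- **Half prism, set-down:** it met the tray floor with about 40 N at the wrist, more firmly than I intended. That is below the 120 N wrist limit.

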